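Touch test of a repaired laptop base

TASK

Start the check of the repaired laptop base with the fingertips: lightly touch the sprung stud on the round steel discharge puck first, then the round power key in the laptop's corner, then its touchpad, pressing each just until it gives clearly and letting go before the next. Do not lift or slide the puck, leave everything else on the bench and on the laptop as it lies, and finish with all three sprung back up.

Things in the scene. Friction and masses are not known exactly. Their poses are not given: they have to be found in the camera images.
- puck: Loose discharge puck of plain steel, 0.5 to 0.9 kg: round base 68 mm across and 16 mm high with a sloped shoulder to 20 mm, a collar 32 mm across up to 32 mm high, and a sprung stud 22 mm across standing out of the collar to 40 mm. It stands on the mat to the left or right of the laptop (the jar is on the other side). Origin: centre of its underside, z up. It must be neither slid nor lifted.
- stud_top (a point): Centre of the top face (16 mm across, rounded to 22 mm) of the puck's sprung stud, 40 mm above the bench when up; it moves with the stud. First spot to touch.
- stud (a joint): Travel of the stud straight down, m: 0 up, 0.005 fully down. Light spring: starts to move at 0.8 N, fully down at 2.8 N, springs back. Counts as touched from 0.0025.
- laptop: Laptop base 210 x 300 mm (x by y), firmly fixed, without its screen: aluminium slab with its top at 16 mm, black keyboard at 18 mm, touchpad at the front, two dark hinge stubs up to 24 mm high on the rear edge. Origin: bench level under its centre; x points to its rear (hinge) edge, y to its left, z up.
- power_key_top (a point): Centre of the flat top of the round power key, 20 mm across, plain aluminium, with a thin dark ring around its foot, in the rear right corner of the laptop base at x = 88 mm, y = -130 mm in its frame; its top is 21.5 mm above the bench when up (5.5 mm above the slab); it moves with the key. The nearest hinge stub, 24 mm high, begins 42 mm to the left of this point. Second spot to touch.
- power_key (a joint): Travel of the power key straight down, m: 0 up, 0.004 fully down. Light spring: starts to move at 1 N, fully down at 3 N, springs back. Counts as touched from 0.002.
- touchpad_top (a point): Centre of the top of the touchpad, a plain grey plate 60 x 100 mm (x by y) at the front of the laptop base, centred at x = -63 mm, y = 0 in its frame; its top is 20.5 mm above the bench when up (4.5 mm above the slab); it moves with the pad. Third spot to touch.
- touchpad (a joint): Travel of the whole touchpad straight down, m: 0 up, 0.004 fully down. Light spring: starts to move at 1 N, fully down at 3 N, springs back. Counts as touched from 0.002.
- jar: Bystander: loose closed jar, 48 mm across, 55 mm high, beside the laptop, on the side where the puck is not. Origin: centre of its underside.
- bottle: Bystander: loose closed bottle, 64 mm across, 150 mm high, far left. Origin: centre of its underside.
- memory: Bystander: loose memory module, 30 x 68 mm, 4 mm thick, lying on the left half of the laptop's keyboard. Origin: centre of its underside.
- pry_tool: Bystander: loose plastic pry tool, about 125 mm long (y), 14 mm wide, 5 mm thick, lying across the keyboard's right half. Origin: underside, about mid-length.
- battery: Bystander: loose flat battery pack, 62 x 170 x 8 mm, beyond the laptop. Origin: centre of its underside.
- screwdriver: Bystander: loose screwdriver, 180 mm long, lying far right on the bench. Origin: underside of the tool.
- parts_tray: Bystander: loose open tray, 80 x 80 x 25 mm, with four compartments, far right. Origin: centre of its underside.
Mind the look-alikes: they are no part of the job. Of the things like the puck, leave any that is pink or red; of the rest the smaller one is meant.

How it is judged (in metres and radians):
On the way, in this order (a step that is already met when the one before it is completed fails the run):
1. a finger presses the puck's stud down at least 2.5 mm (value of joint stud above 0.0025 m and contact force between the fingers and puck above 0.3 N), for 0.05 s.
2. the stud is let go, and a finger presses the power key down at least 2 mm (value of joint power_key above 0.002 m and contact force between the fingers and laptop above 0.3 N and value of joint each of stud, touchpad below 0.001 m), for 0.05 s.
3. the power key is let go, and a finger presses the touchpad down at least 2 mm (value of joint touchpad above 0.002 m and contact force between the fingers and laptop above 0.3 N and value of joint each of stud, power_key below 0.001 m), for 0.05 s.
At the end, for the whole second after the job is handed in: After the three touches in order, stud, power key and touchpad are all sprung back up (within 1 mm), the puck stands upright at rest within 15 mm of where it was, and every bystander lies within 20 mm of where it was (value of joint each of stud, power_key, touchpad below 0.001 m and distance of puck from where it was at the start of the episode below 0.015 m and angle between puck's own z axis and vertical below 0.05 rad and linear speed of puck below 0.02 m/s and distance of each of jar, bottle, memory, pry_tool, battery, screwdriver, parts_tray from where it was at the start of the episode below 0.02 m).
It fails at once if the puck is pressed or hit by the robot with more than 20 N (contact force between any of the arm, the fingers and puck above 20 N).
It fails at once if the laptop base is pressed or hit by the robot with more than 20 N (contact force between any of the arm, the fingers and laptop above 20 N).
It fails at once if the puck is slid or carried more than 15 mm (distance of puck from where it was at the start of the episode above 0.015 m).
It fails at once if the puck is lifted more than 5 mm (height (world z) of puck above 0.005 m).
It fails at once if a bystander is moved more than 20 mm (distance of any of jar, bottle, memory, pry_tool, battery, screwdriver, parts_tray from where it was at the start of the episode above 0.02 m).
It also fails if it takes over 51 s, if anything falls off the work surface, if the arm or the gripper's body presses on something with over 40 N, if the wrist force passes 120 N, or if a joint passes its speed limit or range.

ROBOT

A 6-joint arm with a two-finger parallel gripper is mounted at the origin on the work surface. World frame = base frame: x ahead of the robot, y to its left, z up, the work surface at z = 0. Lengths are in mm, angles in rad, forces in N, time in s.
With the tool pointing down it reaches from about 350 to 800 mm from the base axis. Payload 7.3 kg.
Tool frame: the origin (TCP) lies between the finger pads; the fingertips stand 14 mm ahead of it and the grasp point (between the pads) lies 5 mm behind it; z points along the fingers, y is the line along which they close (so a half turn about z gives the same grasp; the last joint's range is limited). The gripper opens to 85 mm and grips with 20 to 120 N. Pads are 22 mm wide; open, the fingers measure 114 mm over their backs; the gripper's body (76 mm by 85 mm) begins 54 mm behind the grasp point. The pads swing forward as they close: fully open they stand 13 mm farther back than shut.
Start: joints at [-1.372, 0.342, 1.524, -0, 1.275, -0.146], TCP at [177.477, -494.112, 224.222] pointing down, gripper open.
Joint ranges: [-2.53, 2.53], [-0.77, 2.02], [0.04, 2.7], [-1, 4.14], [0.28, 2.66], [-3.11, 3.11]. Speed limits (rad/s): [2.57, 2.57, 3.14, 3.14, 3.14, 3.14].

INTERFACE

Orientations are given as a rotation vector (axis times angle).
In Python, from station import r, eyes gives the robot as it stands. The module is installed in compiled form; this text tells all that it offers.
- The arm moves only by the tool step_arm, never from a script. Its argument "commands" is a list of rows, each a list of 7 numbers: the turn, a rotation vector about the tool's x, y, z in rad, then the shift along the tool's x, y, z in cm, then the opening, from 0 (shut) to 1 (fully open). A call has 1 to 5 rows; each row is the pose to reach, as a shift and turn from the pose commanded when the call began, along the tool's axes at that moment; what a row does not reach only later rows make up. A row lasts 1/10 s, in which the tool goes at most 50 mm and 8.59 degrees, less where a joint would pass 70% of its speed; a pose out of reach is approached as far as the arm can. A call with a gripper value outside its range is refused whole. The fingers move at their own pace and stop on an object; the grip force is fixed at half the most. Time passes only in rows, so rows that repeat a pose let the fingers close. It gives the time, the measured TCP pose, the force, the opening and the grip force at its end, in the units of the state.
- r.get_state(): the state, without advancing time (a new reading comes with each control period).
- eyes.grab_frame(name): name is "scene" or "top"; returns a dict with "frame" (420x560x3 uint8, red, green, blue), "intrinsics" (3x3 intrinsics, pixels), "distortion" ([k1, k2, p1, p2, k3] as OpenCV has them; the pictures are not rectified), "view" (4x4, takes a point from world to camera coordinates). Camera axes: x right, y up, looking along -z (the intrinsics and any distortion apply to the point x, -y, -z); pixel columns grow to the right and rows downward; lengths in mm; the calibration is good to about 2 mm. A picture is of the moment at which its call begins. There is no depth.
- r.hand_in(): hands the job in; it is judged then, once.
Trained networks look in a picture, given as the dict that the camera call returned (one of the last four; its "shot" number tells which), for a name from the list of things; names that differ only in an ending like _2 or _b are one class to them, and where a whole thing is asked for, a point or a joint stands for the part that bears it (a point fixed in the world has none). Each returns a list of dicts, best first, with "conf" (0 to 1); they miss things now and then, are a little off and sometimes report something else, mostly with a low value. They report only what shows in the picture. A call takes as long as a camera call. They do not tell look-alikes from the thing itself.
- eyes.masks_of(picture, target): "region" (420x560 bool, what is visible of it) and "box" ([left, top, right, bottom] in pixels, round what is visible of it).
The state is a dict: "t": time; "joint_positions": joint angles; "dq": joint speeds; "joint_efforts": joint torques, N m; "position": TCP position; "ee_rot": TCP orientation; "force": force on the tool from outside, world axes, zero at the start; "torque": the same for the moment, N m; "gripper_width": finger opening in mm; "grasp_force": force on a finger pad.
Only numpy, scipy, OpenCV 4.12 (cv2) and the standard library are available. Lean on these libraries where they do the work, as an engineer would, in place of code of your own. Each camera call takes 0.05 s, during which the arm holds its last target. There are 200 camera calls.

## Working session

There is one attempt and no reset: what is moved stays moved. The work goes in short steps, Python scripts to look and compute and a tool call to move; the robot and the scene stay as the last step left them, time stands still between calls to the robot, and variables do not carry over. Pictures are saved under pics/ and viewed, at most 10 in all, crops included, and the job is handed in when it is done.

Besides the shell and the picture viewer there is one more tool, called after ">>>" as name(argument=value, ...) on one line, values as JSON. step_arm: Moves the arm, as the interface text tells. Its arguments: {"type":"object","properties":{"commands":{"type":"array"}},"required":["commands"]}

```bash
mkdir -p pics; cat > h.py <<'E'
import numpy as np, cv2
from station import r, eyes
def ray(p,u,v):
    n=cv2.undistortPoints(np.array([[[u,v]]],float),np.array(p["intrinsics"],float),np.array(p["distortion"],float))[0,0]
    V=np.array(p["view"],float);R,t=V[:3,:3],V[:3,3]
    return -R.T@t, R.T@np.array([n[0],-n[1],-1.])
def at(p,u,v,z):
    o,d=ray(p,u,v); return o+d*(z-o[2])/d[2]
def proj(p,X):
    V=np.array(p["view"],float);c=V[:3,:3]@np.array(X,float)+V[:3,3]
    q,_=cv2.projectPoints(np.array([[c[0],-c[1],-c[2]]]),np.zeros(3),np.zeros(3),np.array(p["intrinsics"],float),np.array(p["distortion"],float))
    return q[0,0]
def save(p,n): cv2.imwrite("pics/"+n+".png",np.ascontiguousarray(p["frame"][:,:,::-1]))
E
python3 - <<'E'
from h import *
for c in ("scene","top"):
    p=eyes.grab_frame(c); save(p,c)
    print(c,np.round(ray(p,280,210)[0]))
    for n in ("puck","laptop","power_key_top","touchpad_top","jar"):
        for m in eyes.masks_of(p,n)[:4]:
            b=m["box"]; print(n,round(m["conf"],2),np.round(b),np.round(at(p,(b[0]+b[2])/2,(b[1]+b[3])/2,20)))
print(r.get_state())
E
```

```text
scene [1441.  114.  944.]
puck 0.92 [348. 167. 380. 189.] [377. 243.  20.]
puck 0.71 [391. 193. 416. 209.] [462. 372.  20.]
puck 0.57 [343. 191. 373. 218.] [506. 228.  20.]
puck 0.46 [413. 218. 432. 231.] [554. 427.  20.]
laptop 0.69 [224. 168. 335. 239.] [549. -16.  20.]
power_key_top 0.29 [269. 179. 304. 196.] [472.  -6.  20.]
touchpad_top 0.83 [267. 180. 306. 195.] [472.  -5.  20.]
jar 0.64 [179. 153. 191. 178.] [ 430. -364.   20.]
top [ 486.  -30. 1021.]
puck 0.98 [163. 234. 200. 274.] [492. 231.  20.]
puck 0.97 [156. 288. 196. 325.] [364. 244.  20.]
puck 0.91 [ 90. 218. 123. 249.] [545. 423.  20.]
puck 0.81 [115. 264. 140. 290.] [438. 367.  20.]
laptop 0.63 [216. 189. 350. 286.] [527. -21.  20.]
power_key_top 0.61 [122. 273. 125. 285.] [432. 376.  20.]
jar 0.76 [416. 263. 439. 286.] [ 431. -373.   20.]
{'t': 0.6, 'joint_positions': array([-1.37201709e+00,  3.42008701e-01,  1.52412235e+00, -3.76809092e-05,
        1.27543104e+00, -1.46008762e-01]), 'dq': array([-2.99250497e-05, -6.18561368e-04,  2.80480329e-04,  3.03332209e-04,
       -1.18794261e-04,  1.42608170e-04]), 'joint_efforts': array([-2.96076039e-03, -4.33369982e+01, -2.46189487e+01, -3.59700261e-04,
        4.05527308e-04,  1.76584149e-05]), 'position': array([ 177.45356355, -494.09739038,  224.20917204]), 'ee_rot': array([ 3.09499059e+00,  5.38924617e-01, -5.53396366e-05]), 'force': array([-0.28847545, -0.7479622 , -1.23841186]), 'torque': array([ 0.04314311, -0.02046986, -0.00207055]), 'grasp_force': 0.0, 'gripper_width': 85.50748541167135}
```

```bash
python3 - <<'E'
import cv2
t=cv2.imread("pics/top.png"); 
cv2.imwrite("pics/top_l.png",cv2.resize(t[180:340,60:240],None,fx=4,fy=3.7)[:590])
cv2.imwrite("pics/top_r.png",cv2.resize(t[170:310,200:400],None,fx=4,fy=4))
E
```

```text
(no output)
```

View pics/top.png

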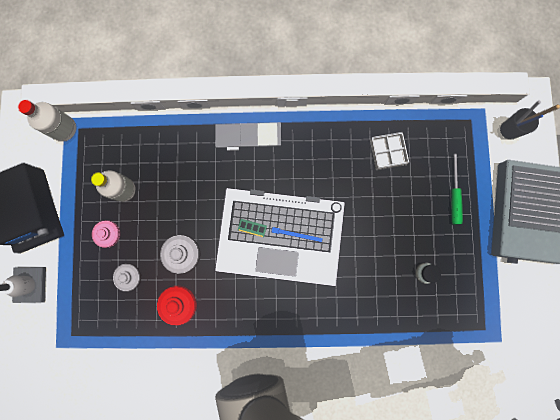

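View pics/top_l.png

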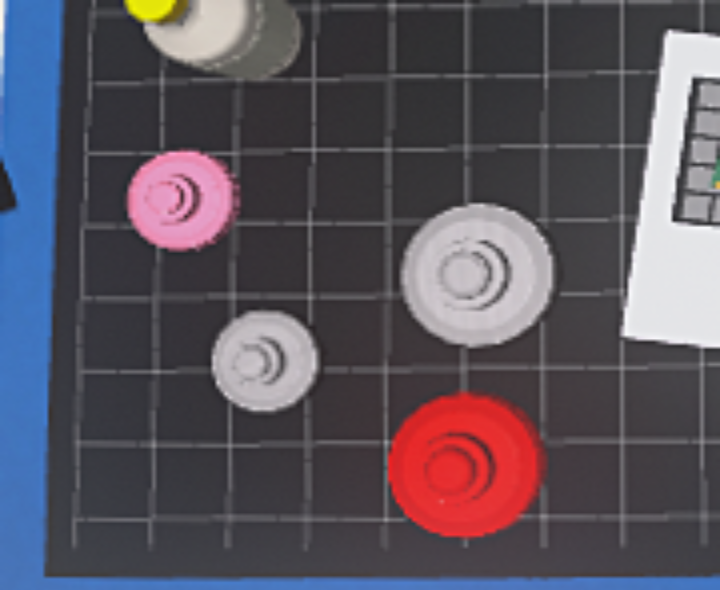

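View pics/top_r.png

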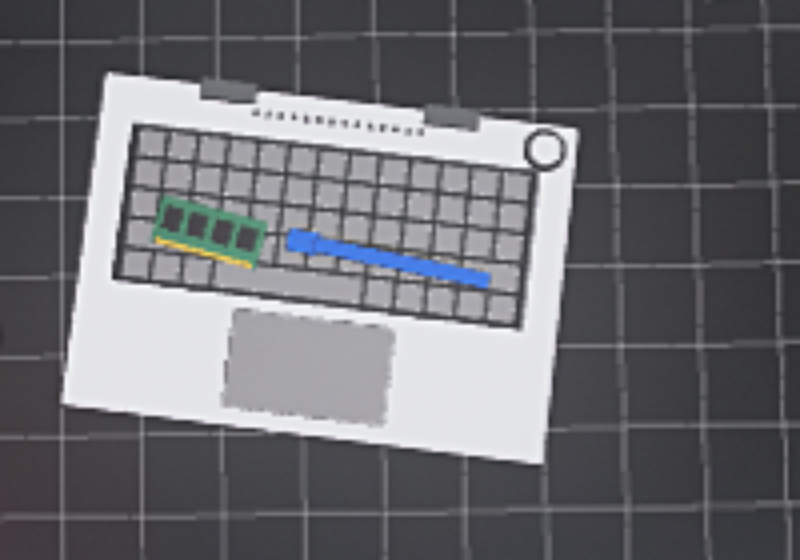

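View pics/scene.png

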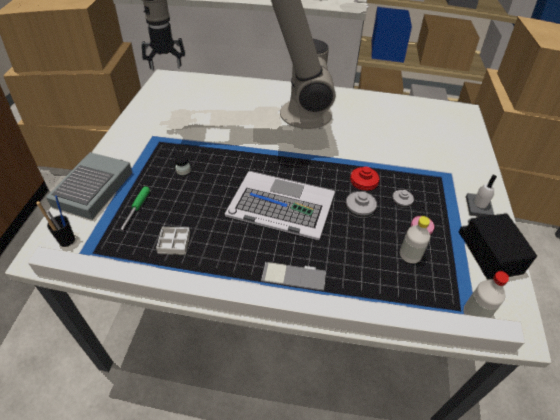

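The look-alikes in the top view are pink (105,233), red (176,305), large grey (179,254) and small grey (126,277). The small grey one is about 25 px across, which is about 68 mm, so it is the puck; the crop shows it as plain steel. The laptop's corners are clear, with the key ring at about (336,207). Next I'll work out the positions.

```bash
cat >> h.py <<'E'
from scipy.optimize import least_squares
def lap(a): # x,y,yaw
    c,s=np.cos(a[2]),np.sin(a[2]); return lambda X:np.array([a[0]+c*X[0]-s*X[1],a[1]+s*X[0]+c*X[1],X[2]])
E
python3 - <<'E'
from h import *
p=eyes.grab_frame("top"); s=eyes.grab_frame("scene")
cr=lambda u,v:((u+.5)/4-.5+200,(v+.5)/4-.5+170)
pts=[((105,150,16),cr(107,73)),((105,-150,16),cr(579,129)),((-105,-150,16),cr(543,463)),((-105,150,16),cr(62,404)),((88,-130,18),cr(545,150)),
 ((-63,0,20.5),cr(308,367))]
f=lambda a:np.concatenate([proj(p,lap(a)(np.array(X)))-np.array(q) for X,q in pts])
o=least_squares(f,[530,-20,-.1]); print("lap",o.x,np.round(o.fun,1))
L=lap(o.x)
for n,X in (("key",(88,-130,21.5)),("pad",(-63,0,20.5))): print(n,L(X),proj(p,L(X)),proj(s,L(X)))
u,v=(250.5)/4-.5+60,(360.5)/3.7-.5+180
print("stud top",at(p,u,v,40))
def small(c,pred):
    for m in eyes.masks_of(c,"puck"):
        b=m["box"]
        if abs((b[0]+b[2])/2-pred[0])<12 and abs((b[1]+b[3])/2-pred[1])<10: return m
for c,g in ((p,(127,277)),(s,(403,199))):
    m=small(c,g)
    if m is None: print("none");continue
    R=m["region"]; ys,xs=np.nonzero(R)
    X,Y,W,Z=[],[],[],[]
    def res(a):  # silhouette bbox of rings
        P=[]
        for rad,z in ((34,0),(34,16),(16,32),(10,39),(8,40)):
            for t in np.linspace(0,6.28,24): P.append(proj(c,(a[0]+rad*np.cos(t),a[1]+rad*np.sin(t),z)))
        P=np.array(P); return [P[:,0].min()-xs.min()+.5,P[:,0].max()-xs.max()-.5,P[:,1].min()-ys.min()+.5,P[:,1].max()-ys.max()-.5]
    q=least_squares(res,[436,370]); print("puck",q.x,np.round(q.fun,1))
    print("edge check",np.round([proj(c,(q.x[0],q.x[1],40))],1), len(xs))
# scene crops with overlay of predictions
S=cv2.resize(s["frame"][160:245,215:425],None,fx=3.8,fy=3.8,interpolation=cv2.INTER_CUBIC)[:,:,::-1].copy()
for X in (L((88,-130,21.5)),L((-63,0,20.5)),L((105,150,16)),L((-105,-150,16)),at(p,u,v,40)):
    w=(proj(s,X)-[215,160]+.5)*3.8-.5; cv2.drawMarker(S,(int(round(w[0])),int(round(w[1]))),(0,0,255),0,9,1)
cv2.imwrite("pics/s2.png",S)
st=r.get_state(); from scipy.spatial.transform import Rotation as Ro
print(st["t"],Ro.from_rotvec(st["ee_rot"]).as_matrix().round(4))
E
```

```text
lap [ 5.32239264e+02 -1.32333990e+01 -1.38804262e-01] [-0.5 -0.5  0.3 -0.5  0.3  0.6 -0.6  0.3  0.2 -0.   0.2  0.1]
key [ 601.40622551 -154.15866775   21.5       ] [336.26853044 206.91214245] [232.09957206 209.30341011]
pad [469.84518846  -4.51678347  20.5       ] [276.85045496 261.43858721] [286.93970612 186.98644653]
stud top [438.05060813 372.47343713  40.        ]
puck [436.44508029 374.12851266] [-0.4  0.4 -0.3  0.2]
edge check [[121.5 277.6]] 586
puck [436.99431905 371.45860578] [-0.4  0.4 -0.1  0.1]
edge check [[404.3 191.3]] 286
0.8 [[ 9.412e-01  3.380e-01  0.000e+00]
 [ 3.380e-01 -9.412e-01 -1.000e-04]
 [ 0.000e+00  1.000e-04 -1.000e+00]]
```

View pics/s2.png

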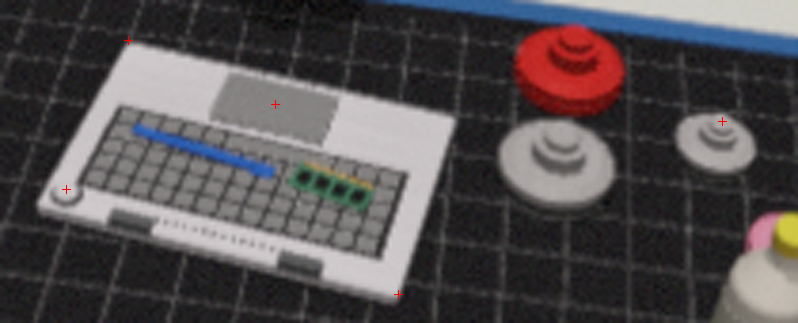

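The scene view confirms the fit: the marks fall on the key (65,190), the pad (275,104) and the small steel puck's stud (721,121). The approach starts with the gripper shut and goes round by a waypoint.

>>> step_arm(commands=[[0,0,0,9,-6,0,0],[0,0,0,13,-8.5,0,0],[0,0,0,17,-11,0,0],[0,0,0,20,-13,0,0],[0,0,0,22.5,-15,0,0]])

```text
t: 1.3
position: [327.8, -292.2, 224.4]
ee_rot: [3.094, 0.538, 0.001]
force: [1.2, -0.1, 0.2]
gripper_width: 12.4
grasp_force: 0.0
```

>>> step_arm(commands=[[0,0,0,4,-2.5,0,0],[0,0,0,8,-5,0,0],[0,0,0,12,-8,0,0],[0,0,0,17,-11,0,0],[0,0,0,22.5,-15,0,0]])

```text
t: 1.8
position: [474.2, -96.4, 224.5]
ee_rot: [3.094, 0.539, 0.001]
force: [1.4, -1.0, -0.3]
gripper_width: 0.1
grasp_force: 0.0
```

>>> step_arm(commands=[[0,0,0,1,-4.5,0,0],[0,0,0,2,-9,0,0],[0,0,0,3,-13.5,0,0],[0,0,0,3.8,-18,0,0],[0,0,0,4.5,-22,0,0]])

```text
t: 2.3
position: [440.3, 126.2, 224.4]
ee_rot: [-3.095, -0.54, -0.001]
force: [1.3, 0.3, 0.0]
gripper_width: -0.1
grasp_force: 0.0
```

>>> step_arm(commands=[[0,0,0,1,-4.5,0,0],[0,0,0,2,-9,0,0],[0,0,0,3,-13.5,0,0],[0,0,0,3.8,-17.5,0,0],[0,0,0,4.2,-20,0,0]])

```text
t: 2.8
position: [412.0, 329.4, 224.1]
ee_rot: [-3.094, -0.542, -0.0]
force: [-0.0, -0.5, 0.3]
gripper_width: 0.1
grasp_force: 0.0
```

>>> step_arm(commands=[[0,0,0,0,0,0,0],[0,0,0,0,0,0,0],[0,0,0,0,0,0,0],[0,0,0,0,0,0,0]])

```text
t: 3.2
position: [413.3, 325.5, 224.3]
ee_rot: [3.095, 0.536, 0.0]
force: [0.3, 0.1, -0.9]
gripper_width: -0.1
grasp_force: 0.0
```

>>> step_arm(commands=[[0,0,0,3.8,-3.6,3,0],[0,0,0,3.8,-3.6,7,0],[0,0,0,3.8,-3.6,11,0],[0,0,0,3.8,-3.6,14,0],[0,0,0,3.8,-3.6,14,0]])

```text
t: 3.7
position: [434.4, 370.8, 80.1]
ee_rot: [3.092, 0.536, -0.013]
force: [-0.8, -0.8, -0.3]
gripper_width: 0.1
grasp_force: 0.0
```

>>> step_arm(commands=[[0,0,0,0,0,0,0],[0,0,0,0,0,0,0],[0,0,0,0,0,0,0]])

```text
t: 4.0
position: [437.6, 373.8, 86.3]
ee_rot: [-3.094, -0.538, -0.006]
force: [-0.2, -0.8, -0.1]
gripper_width: 0.3
grasp_force: 0.0
```

```bash
python3 - <<'E'
from h import *
st=r.get_state(); print(st["position"],st["force"])
p=eyes.grab_frame("top"); s=eyes.grab_frame("scene")
A=cv2.resize(p["frame"][235:315,80:175],None,fx=4,fy=4,interpolation=2); B=cv2.resize(s["frame"][140:220,355:450],None,fx=4,fy=4,interpolation=2)
cv2.imwrite("pics/n1.png",np.hstack([A,B])[:,:,::-1])
E
```

```text
[437.61130364 373.76663868  86.28783299] [-0.16157972 -0.7880886  -0.08729461]
```

View pics/n1.png

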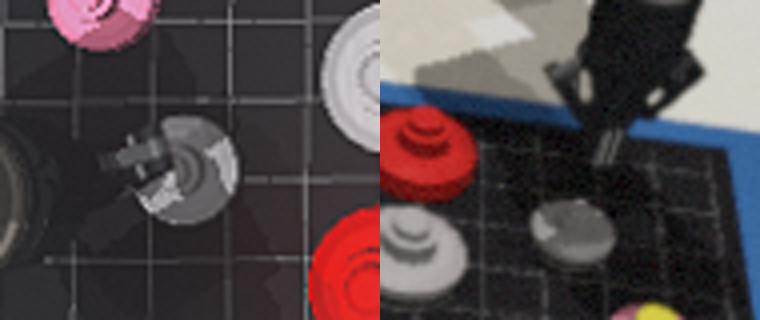

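The fingertips are above the puck. In the scene view the tip is near (411,181), so I'll compare that with where it should project.

```bash
python3 - <<'E'
from h import *
s=eyes.grab_frame("scene"); p=eyes.grab_frame("top")
st=r.get_state();x,y,z=st["position"];print(st["position"],st["force"])
for k in (14,0): print(proj(s,(x,y,z-k)),proj(p,(x,y,z-k)))
print(proj(s,(437,372.5,40)),proj(p,(437,372.5,40)))
E
```

```text
[436.80691567 373.50556975  85.07765218] [-0.47272736 -0.25282096 -0.37847025]
[407.24214914 184.30089363] [116.40839364 278.15883146]
[408.30730343 181.03634524] [113.91219044 278.49200894]
[404.61714558 191.37566253] [122.10729161 277.36764587]
```

```bash
python3 - <<'E'
from h import *
s=eyes.grab_frame("scene"); p=eyes.grab_frame("top")
x,y,z=r.get_state()["position"]; print(x,y,z)
def crop(c,x0,y0):
    I=(255*(c["frame"][y0:y0+60,x0:x0+60]/255.)**.45).astype(np.uint8)[:,:,::-1]
    I=cv2.resize(I,None,fx=6.5,fy=6.5,interpolation=cv2.INTER_CUBIC).copy()
    for X,col in (((x,y,z-14),(0,0,255)),((437,372.5,40),(0,255,0))):
        w=(proj(c,X)-[x0,y0]+.5)*6.5-.5; cv2.drawMarker(I,(int(w[0]),int(w[1])),col,0,10,1)
    return I
cv2.imwrite("pics/n2.png",np.hstack([crop(p,92,245),crop(s,375,155)]))
E
```

```text
436.57932873297625 373.41405661151265 84.58785159828199
```

View pics/n2.png

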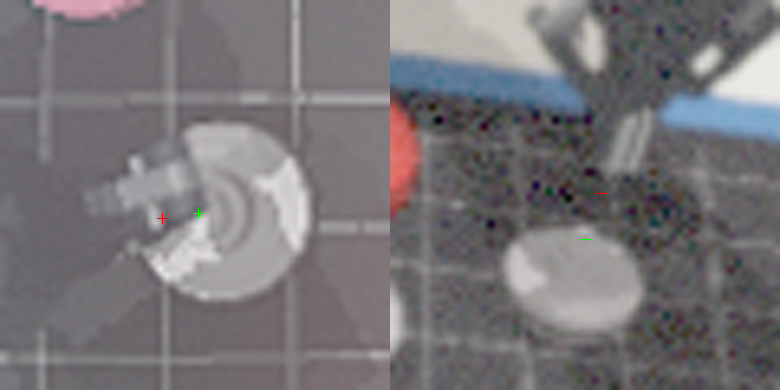

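```bash
python3 - <<'E'
from h import *
s=eyes.grab_frame("scene"); p=eyes.grab_frame("top")
st=r.get_state(); print(st["t"],st["position"],st["ee_rot"])
for tu,tv in ((185,185),(190,200),(175,170)):
  o1,d1=ray(s,375+(622-390)/6.5,155+172/6.5);o2,d2=ray(p,92+tu/6.5,245+tv/6.5)
  a=np.linalg.lstsq(np.c_[d1,-d2],o2-o1,rcond=None)[0]; A=o1+a[0]*d1;B=o2+a[1]*d2
  print(((A+B)/2).round(1),np.linalg.norm(A-B).round(1))
for k in (14,-20,-40,-60,-100): print(k,proj(s,st["position"]-[0,0,k]),proj(p,st["position"]-[0,0,k]))
E
```

```text
4.4 [436.48145858 373.33959374  84.29756191] [3.09497444e+00 5.39011525e-01 3.11843892e-04]
[447.3 368.5  88.6] 22.0
[441.7 369.4  83.5] 23.4
[453.  368.3  94.1] 19.0
14 [407.12606409 184.40521935] [116.61136882 278.27896215]
-20 [409.73304667 176.39860243] [110.43377625 279.108424  ]
-40 [411.30452048 171.55138951] [106.58952668 279.62381588]
-60 [412.90474837 166.59903615] [102.57702455 280.16112712]
-100 [416.19349307 156.36777239] [ 94.00191766 281.30720743]
```

The lit bars are the upper metal of the fingers, and the dark pads below don't stand out against the mat. The finger axis agrees with the prediction, so I'll descend carefully, watching the force.

>>> step_arm(commands=[[0,0,0,0,0,0.8,0],[0,0,0,0,0,1.5,0],[0,0,0,0,0,2,0],[0,0,0,0,0,2.4,0],[0,0,0,0,0,2.4,0]])

```text
t: 4.9
position: [436.1, 373.0, 59.2]
ee_rot: [3.094, 0.539, -0.002]
force: [-0.2, 0.2, -0.1]
gripper_width: 0.0
grasp_force: 0.0
```

>>> step_arm(commands=[[0,0,0,0,0,0,0],[0,0,0,0,0,0,0],[0,0,0,0,0,0,0],[0,0,0,0,0,0,0],[0,0,0,0,0,0,0]])

```text
t: 5.4
position: [436.5, 373.3, 60.3]
ee_rot: [-3.095, -0.539, -0.0]
force: [-0.4, -0.9, 0.9]
gripper_width: -0.1
grasp_force: 0.0
```

>>> step_arm(commands=[[0,0,0,0,0,0.1,0],[0,0,0,0,0,0.2,0],[0,0,0,0,0,0.3,0],[0,0,0,0,0,0.3,0],[0,0,0,0,0,0.3,0]])

```text
t: 5.9
position: [436.5, 373.3, 57.1]
ee_rot: [3.095, 0.539, -0.0]
force: [0.1, -0.4, -0.6]
gripper_width: -0.2
grasp_force: 0.0
```

>>> step_arm(commands=[[0,0,0,0,0,0.2,0],[0,0,0,0,0,0.4,0],[0,0,0,0,0,0.5,0],[0,0,0,0,0,0.5,0],[0,0,0,0,0,0.5,0]])

```text
t: 6.4
position: [436.5, 373.3, 52.1]
ee_rot: [3.095, 0.539, -0.0]
force: [0.1, 0.2, -0.8]
gripper_width: -0.3
grasp_force: 0.0
```

>>> step_arm(commands=[[0,0,0,0,0,0,0]])

```text
t: 6.5
position: [436.5, 373.3, 52.2]
ee_rot: [3.095, 0.539, 0.0]
force: [-0.2, -0.2, -0.5]
gripper_width: 0.0
grasp_force: 0.0
```

>>> step_arm(commands=[[0,0,0,0,0,0,0]])

```text
t: 6.6
position: [436.5, 373.3, 52.2]
ee_rot: [3.095, 0.539, 0.0]
force: [-0.2, 0.5, 1.0]
gripper_width: 0.1
grasp_force: 0.0
```

>>> step_arm(commands=[[0,0,0,0,0,0,0]])

```text
t: 6.7
position: [436.5, 373.3, 52.2]
ee_rot: [3.095, 0.539, 0.0]
force: [-0.5, -0.7, -0.5]
gripper_width: 0.0
grasp_force: 0.0
```

>>> step_arm(commands=[[0,0,0,0,0,0.15,0],[0,0,0,0,0,0.15,0],[0,0,0,0,0,0.15,0]])

```text
t: 7.0
position: [436.4, 373.3, 50.6]
ee_rot: [3.095, 0.539, -0.0]
force: [-0.5, -0.7, -0.2]
gripper_width: 0.4
grasp_force: 0.0
```

>>> step_arm(commands=[[0,0,0,0,0,0,0]])

```text
t: 7.1
position: [436.5, 373.3, 50.7]
ee_rot: [3.095, 0.539, 0.0]
force: [-0.1, 0.8, -0.1]
gripper_width: -0.1
grasp_force: 0.0
```

>>> step_arm(commands=[[0,0,0,0,0,0,0]])

```text
t: 7.2
position: [436.5, 373.3, 50.7]
ee_rot: [3.095, 0.539, 0.0]
force: [-0.1, 0.9, -0.8]
gripper_width: -0.1
grasp_force: 0.0
```

>>> step_arm(commands=[[0,0,0,0,0,0.15,0],[0,0,0,0,0,0.15,0],[0,0,0,0,0,0.15,0]])

```text
t: 7.5
position: [436.4, 373.3, 49.1]
ee_rot: [3.095, 0.539, -0.0]
force: [-0.7, 0.0, 0.2]
gripper_width: 0.0
grasp_force: 0.0
```

>>> step_arm(commands=[[0,0,0,0,0,0,0]])

```text
t: 7.6
position: [436.5, 373.3, 49.1]
ee_rot: [3.095, 0.539, -0.0]
force: [-0.9, 0.0, 0.3]
gripper_width: 0.0
grasp_force: 0.0
```

>>> step_arm(commands=[[0,0,0,0,0,0,0]])

```text
t: 7.7
position: [436.5, 373.3, 49.2]
ee_rot: [3.095, 0.539, 0.0]
force: [0.1, -0.9, -0.9]
gripper_width: -0.3
grasp_force: 0.0
```

Nothing has touched at an expected tip height of 35 mm, so I'll look again.

```bash
python3 - <<'E'
from h import *
s=eyes.grab_frame("scene"); p=eyes.grab_frame("top")
x,y,z=r.get_state()["position"]
fs=[r.get_state()["force"]]; print(x,y,z,fs)
def crop(c,x0,y0):
    I=(255*(c["frame"][y0:y0+46,x0:x0+46]/255.)**.45).astype(np.uint8)[:,:,::-1]
    I=cv2.resize(I,None,fx=8.5,fy=8.5,interpolation=cv2.INTER_CUBIC).copy()
    for X,col in (((x,y,z-14),(0,0,255)),((x,y,z+40),(255,0,255)),((437,372.5,40),(0,255,0))):
        w=(proj(c,X)-[x0,y0]+.5)*8.5-.5; cv2.drawMarker(I,(int(w[0]),int(w[1])),col,0,10,1)
    return I
cv2.imwrite("pics/n3.png",np.hstack([crop(p,97,255),crop(s,382,165)]))
E
```

```text
436.48028772544325 373.2822421305721 49.16903408815872 [array([ 0.09835727, -0.62865038,  1.01138436])]
```

View pics/n3.png

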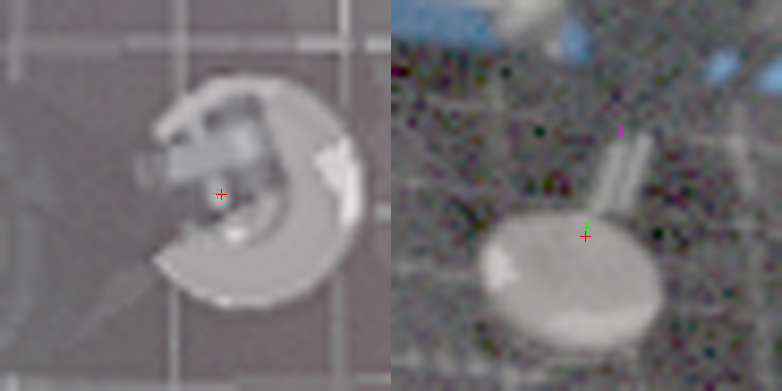

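The visible finger ends sit roughly at TCP height, about 10 mm shorter than assumed. I'll keep going down in small guarded steps, well under the stud's 5 mm travel each time.

>>> step_arm(commands=[[0,0,0,0,0,0.1,0],[0,0,0,0,0,0.1,0]])

```text
t: 8.0
position: [436.4, 373.2, 48.0]
ee_rot: [3.095, 0.539, -0.0]
force: [-0.1, -0.3, 0.3]
gripper_width: -0.2
grasp_force: 0.0
```

>>> step_arm(commands=[[0,0,0,0,0,0.1,0],[0,0,0,0,0,0.1,0]])

```text
t: 8.2
position: [436.4, 373.2, 47.0]
ee_rot: [3.095, 0.539, -0.0]
force: [1.2, 0.2, -0.6]
gripper_width: 0.3
grasp_force: 0.0
```

>>> step_arm(commands=[[0,0,0,0,0,0,0]])

```text
t: 8.3
position: [436.4, 373.3, 47.1]
ee_rot: [3.095, 0.539, -0.0]
force: [0.1, 0.5, 0.7]
gripper_width: -0.2
grasp_force: 0.0
```

>>> step_arm(commands=[[0,0,0,0,0,0,0]])

```text
t: 8.4
position: [436.5, 373.3, 47.1]
ee_rot: [3.095, 0.539, 0.0]
force: [0.0, -0.1, 0.9]
gripper_width: -0.1
grasp_force: 0.0
```

```bash
python3 - <<'E'
from h import *
s=eyes.grab_frame("scene"); p=eyes.grab_frame("top")
st=r.get_state();P=st["position"];R=cv2.Rodrigues(st["ee_rot"])[0]
def crop(c,x0,y0,w=44,h=66):
    k=9
    I=(255*(c["frame"][y0:y0+h,x0:x0+w]/255.)**.5).astype(np.uint8)[:,:,::-1]
    I=cv2.resize(I,None,fx=k,fy=k,interpolation=cv2.INTER_LANCZOS4).copy()
    q=lambda X:tuple(int(v) for v in (proj(c,X)-[x0,y0]+.5)*k-.5)
    for zz,col in ((14,(0,0,255)),(0,(0,255,255))):
        cv2.polylines(I,[np.array([q(P+R@[a,b,zz]) for a,b in ((11,14.5),(11,-14.5),(-11,-14.5),(-11,14.5))])],True,col,1)
    cv2.polylines(I,[np.array([q((437+11*np.cos(t),372.5+11*np.sin(t),40)) for t in np.linspace(0,6.3,30)])],False,(0,255,0),1)
    return I
cv2.imwrite("pics/n4.png",np.hstack([crop(p,97,245),crop(s,385,145)]))
E
```

```text
(no output)
```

View pics/n4.png

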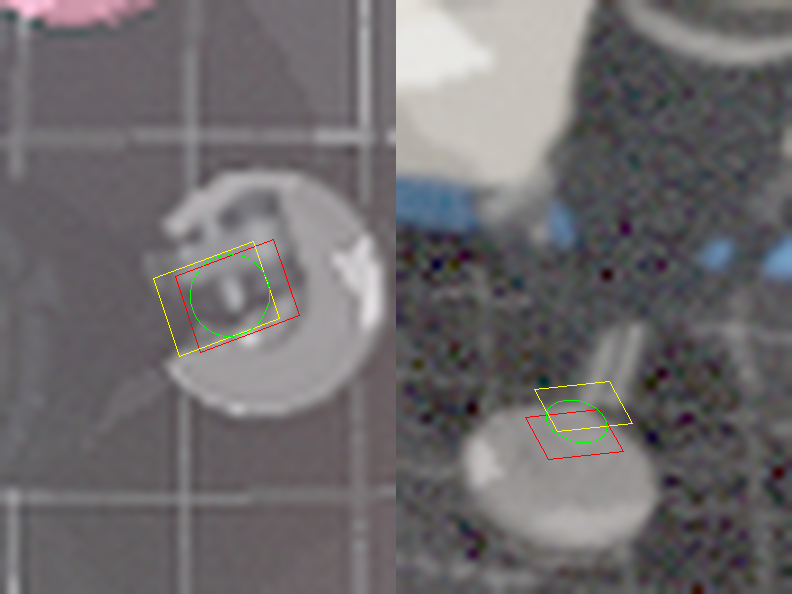

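>>> step_arm(commands=[[0,0,0,0,0,0.1,0],[0,0,0,0,0,0.2,0],[0,0,0,0,0,0.2,0]])

```text
t: 8.8
position: [436.4, 373.2, 44.9]
ee_rot: [3.095, 0.539, -0.001]
force: [0.6, -0.2, 0.6]
gripper_width: -0.1
grasp_force: 0.0
```

>>> step_arm(commands=[[0,0,0,0,0,0,0]])

```text
t: 8.9
position: [436.4, 373.3, 45.1]
ee_rot: [3.095, 0.539, -0.0]
force: [-0.1, 0.0, -0.6]
gripper_width: 0.1
grasp_force: 0.0
```

>>> step_arm(commands=[[0,0,0,0,0,0.1,0],[0,0,0,0,0,0.2,0],[0,0,0,0,0,0.2,0]])

```text
t: 9.2
position: [436.4, 373.2, 43.0]
ee_rot: [3.095, 0.539, -0.0]
force: [-0.4, 0.1, -0.1]
gripper_width: -0.0
grasp_force: 0.0
```

>>> step_arm(commands=[[0,0,0,0,0,0,0]])

```text
t: 9.3
position: [436.5, 373.3, 43.1]
ee_rot: [3.095, 0.539, -0.0]
force: [0.1, -0.0, 0.5]
gripper_width: 0.3
grasp_force: 0.0
```

>>> step_arm(commands=[[0,0,0,0,0,0.1,0],[0,0,0,0,0,0.2,0],[0,0,0,0,0,0.2,0]])

```text
t: 9.6
position: [436.4, 373.2, 41.0]
ee_rot: [3.095, 0.539, -0.0]
force: [-0.7, -0.4, 0.2]
gripper_width: 0.5
grasp_force: 0.0
```

>>> step_arm(commands=[[0,0,0,0,0,0,0]])

```text
t: 9.7
position: [436.4, 373.3, 41.1]
ee_rot: [3.095, 0.539, -0.0]
force: [-0.1, -1.2, -0.3]
gripper_width: -0.1
grasp_force: 0.0
```

>>> step_arm(commands=[[0,0,0,0,0,0.1,0],[0,0,0,0,0,0.1,0]])

```text
t: 9.9
position: [436.4, 373.3, 40.0]
ee_rot: [3.095, 0.539, -0.0]
force: [1.0, -0.7, -0.1]
gripper_width: 0.2
grasp_force: 0.0
```

>>> step_arm(commands=[[0,0,0,0,0,0,0]])

```text
t: 10.0
position: [436.4, 373.3, 40.1]
ee_rot: [3.095, 0.539, -0.0]
force: [0.3, 0.4, 0.9]
gripper_width: -0.3
grasp_force: 0.0
```

>>> step_arm(commands=[[0,0,0,0,0,0.1,0],[0,0,0,0,0,0.1,0]])

```text
t: 10.2
position: [436.4, 373.2, 39.0]
ee_rot: [3.095, 0.539, -0.0]
force: [0.2, 0.0, -0.1]
gripper_width: 0.3
grasp_force: 0.0
```

>>> step_arm(commands=[[0,0,0,0,0,0,0]])

```text
t: 10.3
position: [436.5, 373.3, 39.1]
ee_rot: [3.095, 0.539, -0.0]
force: [0.2, -0.0, -0.5]
gripper_width: -0.0
grasp_force: 0.0
```

Still nothing at a nominal tip height of 25 mm, so tip and stud are misaligned and I won't go deeper blind. I'll back up and check the finger's silhouette against the white palm rest, where it will stand out.

>>> step_arm(commands=[[0,0,0,0,0,-3,0],[0,0,0,0,0,-7,0],[0,0,0,0,0,-9,0],[0,0,0,-1,4,-9,0],[0,0,0,-1.8,9,-9,0]])

```text
t: 10.8
position: [449.7, 283.6, 130.0]
ee_rot: [-3.093, -0.545, -0.004]
force: [1.6, -1.1, -0.1]
gripper_width: 0.1
grasp_force: 0.0
```

>>> step_arm(commands=[[0,0,0,-0.8,4.5,0,0],[0,0,0,-1.6,9,0,0],[0,0,0,-2.4,13.5,0,0],[0,0,0,-3,17,0,0],[0,0,0,-3.2,18.9,0,0]])

```text
t: 11.3
position: [483.9, 91.7, 129.4]
ee_rot: [3.095, 0.535, 0.0]
force: [0.1, -0.6, -0.5]
gripper_width: -0.1
grasp_force: 0.0
```

>>> step_arm(commands=[[0,0,0,0,0,3,0],[0,0,0,0,0,5,0],[0,0,0,0,0,6,0],[0,0,0,0,0,6,0],[0,0,0,0,0,6,0]])

```text
t: 11.8
position: [484.1, 94.7, 69.8]
ee_rot: [3.095, 0.539, 0.001]
force: [-1.2, -0.4, -0.8]
gripper_width: -0.3
grasp_force: 0.0
```

```bash
python3 - <<'E'
from h import *
s=eyes.grab_frame("scene"); p=eyes.grab_frame("top")
st=r.get_state();P=st["position"];R=cv2.Rodrigues(st["ee_rot"])[0]; print(P,st["joint_positions"])
np.savez("white.npz",s=s["frame"],p=p["frame"],P=P,R=R)
def crop(c,X0,w=44,h=66):
    k=9; x0,y0=(proj(c,X0)-[w/2,h*.55]).astype(int); print(x0,y0)
    I=c["frame"][y0:y0+h,x0:x0+w][:,:,::-1]
    I=cv2.resize(I,None,fx=k,fy=k,interpolation=cv2.INTER_LANCZOS4).copy()
    q=lambda X:tuple(int(v) for v in (proj(c,X)-[x0,y0]+.5)*k-.5)
    for zz,col in ((14,(0,0,255)),(0,(0,200,200)),(-30,(255,0,255))):
        cv2.polylines(I,[np.array([q(P+R@[a,b,zz]) for a,b in ((11,14.5),(11,-14.5),(-11,-14.5),(-11,14.5))])],True,col,1)
    return I
cv2.imwrite("pics/n5.png",np.hstack([crop(p,P),crop(s,P)]))
E
```

```text
[484.30762027  94.70603273  70.14656568] [ 3.77090431e-02  4.71340181e-01  1.81123736e+00 -8.14634140e-05
  8.57087033e-01  1.26330129e+00]
211 219
296 146
```

View pics/n5.png

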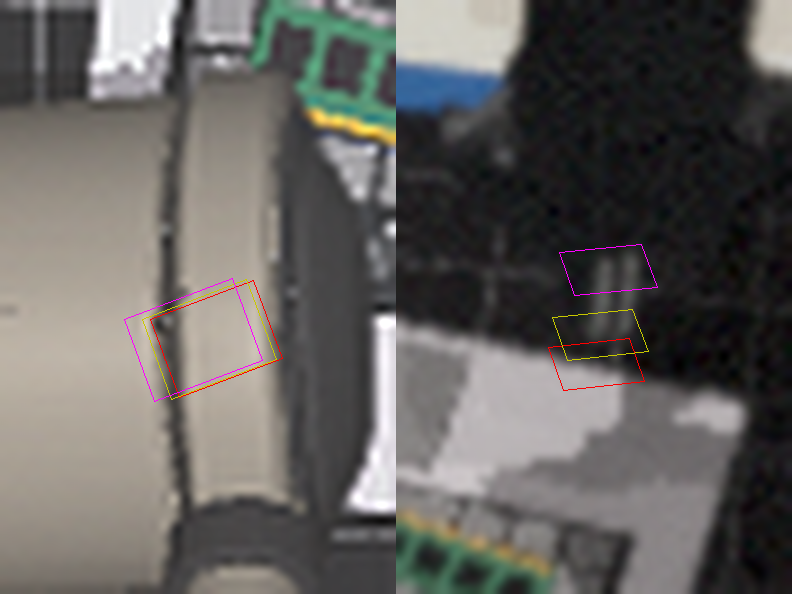

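Here the finger's end shows no farther down than about TCP level: the white edge at (600,355) isn't covered where the 14 mm tip would be. So the tips are about 14 mm shorter than assumed and the lateral position is fine. Going back over the stud to continue down.

>>> step_arm(commands=[[0,0,0,0,0,-3,0],[0,0,0,0,0,-6,0],[0,0,0,0.8,-4.5,-6,0],[0,0,0,1.6,-9,-6,0],[0,0,0,2.4,-13.5,-6,0]])

```text
t: 12.4
position: [460.8, 231.1, 130.7]
ee_rot: [-3.095, -0.537, -0.004]
force: [0.9, -0.5, -0.4]
gripper_width: -0.0
grasp_force: 0.0
```

>>> step_arm(commands=[[0,0,0,0.8,-4.5,0,0],[0,0,0,1.6,-9,0,0],[0,0,0,2.6,-14.4,0,0],[0,0,0,2.6,-14.4,0,0],[0,0,0,2.6,-14.4,0,0]])

```text
t: 12.9
position: [435.8, 375.4, 129.7]
ee_rot: [-3.094, -0.544, -0.002]
force: [0.2, -0.8, 0.5]
gripper_width: -0.1
grasp_force: 0.0
```

>>> step_arm(commands=[[0,0,0,0,0,3,0],[0,0,0,0,0,6,0],[0,0,0,0,0,8,0],[0,0,0,0,0,8,0],[0,0,0,0,0,8,0]])

```text
t: 13.4
position: [437.1, 373.0, 49.9]
ee_rot: [3.095, 0.537, 0.001]
force: [-1.0, 0.7, 0.1]
gripper_width: -0.1
grasp_force: 0.0
```

>>> step_arm(commands=[[0,0,0,0,0,0.4,0],[0,0,0,0,0,0.8,0],[0,0,0,0,0,1.1,0],[0,0,0,0,0,1.1,0],[0,0,0,0,0,1.1,0]])

```text
t: 13.9
position: [436.3, 374.0, 38.2]
ee_rot: [3.095, 0.539, 0.0]
force: [-0.4, 0.6, -0.5]
gripper_width: 0.0
grasp_force: 0.0
```

>>> step_arm(commands=[[0,0,0,0,0,0.1,0],[0,0,0,0,0,0.1,0]])

```text
t: 14.1
position: [436.3, 374.0, 37.1]
ee_rot: [3.095, 0.539, -0.0]
force: [-0.2, -0.2, 0.5]
gripper_width: 0.1
grasp_force: 0.0
```

>>> step_arm(commands=[[0,0,0,0,0,0,0]])

```text
t: 14.2
position: [436.3, 374.0, 37.2]
ee_rot: [3.095, 0.539, -0.0]
force: [-0.1, 0.3, -0.1]
gripper_width: -0.3
grasp_force: 0.0
```

>>> step_arm(commands=[[0,0,0,0,0,0,0]])

```text
t: 14.3
position: [436.4, 373.9, 37.2]
ee_rot: [3.095, 0.539, 0.0]
force: [0.1, 0.2, 0.1]
gripper_width: 0.2
grasp_force: 0.0
```

>>> step_arm(commands=[[0,0,0,0,0,0.1,0],[0,0,0,0,0,0.1,0]])

```text
t: 14.5
position: [436.3, 373.8, 36.0]
ee_rot: [3.095, 0.539, -0.0]
force: [0.1, -0.7, 0.3]
gripper_width: 0.6
grasp_force: 0.0
```

>>> step_arm(commands=[[0,0,0,0,0,0,0]])

```text
t: 14.6
position: [436.4, 373.9, 36.1]
ee_rot: [3.095, 0.539, -0.0]
force: [-0.3, -0.1, -0.1]
gripper_width: 0.4
grasp_force: 0.0
```

>>> step_arm(commands=[[0,0,0,0,0,0,0]])

```text
t: 14.7
position: [436.3, 373.9, 36.1]
ee_rot: [3.095, 0.539, 0.0]
force: [0.3, 0.3, -0.8]
gripper_width: -0.2
grasp_force: 0.0
```

>>> step_arm(commands=[[0,0,0,0,0,0.1,0],[0,0,0,0,0,0.1,0]])

```text
t: 14.9
position: [436.3, 373.9, 35.0]
ee_rot: [3.095, 0.539, -0.0]
force: [-0.0, -0.9, 0.4]
gripper_width: -0.4
grasp_force: 0.0
```

>>> step_arm(commands=[[0,0,0,0,0,0,0]])

```text
t: 15.0
position: [436.3, 373.9, 35.1]
ee_rot: [3.095, 0.539, -0.0]
force: [-0.6, 1.0, 0.2]
gripper_width: 0.1
grasp_force: 0.0
```

>>> step_arm(commands=[[0,0,0,0,0,0.1,0],[0,0,0,0,0,0.1,0]])

```text
t: 15.2
position: [436.3, 373.9, 34.0]
ee_rot: [3.095, 0.539, -0.0]
force: [-1.0, -0.4, 0.3]
gripper_width: -0.4
grasp_force: 0.0
```

>>> step_arm(commands=[[0,0,0,0,0,0,0]])

```text
t: 15.3
position: [436.3, 373.9, 34.1]
ee_rot: [3.095, 0.539, -0.0]
force: [-0.3, -0.6, 0.0]
gripper_width: -0.2
grasp_force: 0.0
```

>>> step_arm(commands=[[0,0,0,0,0,0,0]])

```text
t: 15.4
position: [436.3, 373.9, 34.1]
ee_rot: [3.095, 0.539, -0.0]
force: [0.1, 0.4, 0.0]
gripper_width: 0.1
grasp_force: 0.0
```

Contact is still missing. I've used up my views, so I'll use the puck's visible mask, which leaves out whatever the finger covers, and print it as numbers.

```bash
python3 - <<'E'
from h import *
st=r.get_state();P=st["position"]; print(P,st["force"])
s=eyes.grab_frame("scene"); p=eyes.grab_frame("top")
for c,x0,x1,y0,y1,f in ((p,106,144,256,294,"top"),(s,386,422,172,214,"scene")):
    print(f,"TCP",proj(c,P),"studtop",proj(c,(437,372.5,40)),"base ctr",proj(c,(437,372.5,16)))
    for m in eyes.masks_of(c,"puck"):
        b=m["box"]; print(m["conf"],b)
        if x0-8<b[0] and b[2]<x1+8 and y0-8<b[1] and b[3]<y1+8: R=m["region"]
    o=cv2.imread("pics/%s.png"%f,0); g=cv2.cvtColor(c["frame"],cv2.COLOR_RGB2GRAY)
    for y in range(y0,y1): print(y,"".join("#" if R[y,x] else "." for x in range(x0,x1))," ".join("%2d"%(g[y,x]//5) for x in range(x0,x1)))
E
```

```text
[436.34043689 373.92369007  34.14204405] [0.05160795 0.43082257 0.01141635]
top TCP [122.49613874 277.51615704] studtop [122.10729161 277.36764587] base ctr [125.97068962 276.85131795]
0.76 [90.4, 222.9, 119.4, 246.7]
0.73 [163.9, 235.7, 200.5, 277.4]
0.61 [116.1, 268.4, 139.8, 292.1]
256 ......................................  8  8  8  8  8  8  8  8  8  8  7 10 12  7  8  8  8  8  8  8  8  8  8  8  8  7  9 10  9  9  8 22 10  9 10 10 10 10
257 ......................................  8  8  8  8  8  8  7  8  8  8  7 10 13  7  7  8  8  8  7  8  8  8  8  8  8  7  9 10  9  9  8 21 10  9 10 10 10 10
258 ......................................  7  7  8  7  7  7  8  7  7  7  7 10 12  7  7  7  7  7  8  8  8  7  8  7  7  7  9  9  9  9  8 19  9  9  9  9  9  9
259 ......................................  9  9  9  9  9  9 11 12 11 11 11 13 15 10 11 11 11 11 11 10 10 11 11 11 11 10 14 15 15 14 14 23 15 11 15 14 14 14
260 ...................................... 11 10 10 11 11  9 12 12 11 11 11 13 15 11 12 12 12 12 12 11 11 12 12 12 12 12 17 18 18 18 17 28 19 13 19 19 19 19
261 .........................
[... 10956 characters left out ...]
 6  6  6  7  7  7  7  8 12 14 11 11 11  7  6  5  4  5  5  3  4  5  5  5  5  5  4  5  4  4  2  4  2  2  3
210 ....................................  5  6  6  6  5  6  5  5  6  9 11  7  7  7  5  5  4  7  7  7  6  5  6  6  6  7  5  5  6  4  4  4  3  4  4  1
211 ....................................  6  5  6  5  6  6  6  6  6  7 10  7  6  6  5  3  4  5  4  4  4  4  6  5  7  8  7  8  7  6  6  5  4  5  4  5
212 ....................................  6  7  6  7  7  6  7  6  6  8 11  7  5  5  5  4  3  3  2  3  4  5  4  3  3  9  6  5  4  4  4  6  7  7  7  6
213 ....................................  6  6  6  6  6  7  6  7  7 10 13  6  6  7  6  6  5  5  4  3  5  3  4  4  5  8  4  3  4  1  2  3  3  3  3  4
```

The mask and brightness data put the finger above the stud, with its bottom end around 40–44 mm. It isn't touching yet, so I'll continue in guarded steps.

>>> step_arm(commands=[[0,0,0,0,0,0.1,0],[0,0,0,0,0,0.1,0]])

```text
t: 15.8
position: [436.3, 373.9, 33.0]
ee_rot: [3.095, 0.539, -0.0]
force: [-0.4, -0.1, 0.0]
gripper_width: -0.2
grasp_force: 0.0
```

>>> step_arm(commands=[[0,0,0,0,0,0,0]])

```text
t: 15.9
position: [436.3, 373.9, 33.1]
ee_rot: [3.095, 0.539, -0.0]
force: [0.4, 0.2, -0.9]
gripper_width: 0.2
grasp_force: 0.0
```

>>> step_arm(commands=[[0,0,0,0,0,0.1,0],[0,0,0,0,0,0.1,0]])

```text
t: 16.1
position: [436.4, 373.9, 32.1]
ee_rot: [3.095, 0.539, 0.0]
force: [0.7, -0.0, 1.6]
gripper_width: 0.5
grasp_force: 0.5
```

>>> step_arm(commands=[[0,0,0,0,0,0,0]])

```text
t: 16.2
position: [436.4, 374.0, 32.2]
ee_rot: [3.095, 0.539, 0.0]
force: [0.0, -0.2, 2.1]
gripper_width: 0.2
grasp_force: 0.5
```

>>> step_arm(commands=[[0,0,0,0,0,0,0]])

```text
t: 16.3
position: [436.4, 373.9, 32.2]
ee_rot: [3.095, 0.539, 0.0]
force: [-0.8, -0.7, 0.6]
gripper_width: -0.3
grasp_force: 0.5
```

Contact: grasp_force 0.5 N and about 1.4 N upward, with the TCP at about 32.6. I'll press about 3 mm more.

>>> step_arm(commands=[[0,0,0,0,0,0.1,0],[0,0,0,0,0,0.2,0],[0,0,0,0,0,0.2,0]])

```text
t: 16.6
position: [436.4, 374.0, 30.1]
ee_rot: [3.095, 0.539, 0.0]
force: [0.1, -0.6, 1.7]
gripper_width: 0.2
grasp_force: 0.9
```

>>> step_arm(commands=[[0,0,0,0,0,0.1,0],[0,0,0,0,0,0.1,0]])

```text
t: 16.8
position: [436.4, 373.9, 29.1]
ee_rot: [3.095, 0.539, 0.0]
force: [-0.7, 0.6, 1.7]
gripper_width: -0.3
grasp_force: 1.1
```

>>> step_arm(commands=[[0,0,0,0,0,0,0]])

```text
t: 16.9
position: [436.4, 373.9, 29.2]
ee_rot: [3.095, 0.539, 0.0]
force: [0.5, -0.7, 1.7]
gripper_width: 0.3
grasp_force: 1.1
```

>>> step_arm(commands=[[0,0,0,0,0,0,0]])

```text
t: 17.0
position: [436.4, 374.0, 29.2]
ee_rot: [3.095, 0.539, 0.0]
force: [-0.3, 0.9, 2.3]
gripper_width: 0.1
grasp_force: 1.1
```

>>> step_arm(commands=[[0,0,0,0,0,0,0]])

```text
t: 17.1
position: [436.4, 373.9, 29.2]
ee_rot: [3.095, 0.539, 0.0]
force: [-0.2, -0.3, 2.2]
gripper_width: -0.2
grasp_force: 1.1
```

The stud is down about 3.5 mm: 2×1.1 N = 2.2 N, and the slope matches the spring. Now I'll lift clear and travel to the power key.

>>> step_arm(commands=[[0,0,0,0,0,-2,0],[0,0,0,0,0,-6,0],[0,0,0,0,0,-10,0],[0,0,0,-0.2,4.5,-10,0],[0,0,0,-0.4,9,-10,0]])

```text
t: 17.6
position: [463.4, 288.0, 130.4]
ee_rot: [-3.094, -0.544, -0.004]
force: [0.7, -0.1, -0.2]
gripper_width: 0.1
grasp_force: 0.0
```

>>> step_arm(commands=[[0,0,0,-0.2,4.8,0,0],[0,0,0,-0.4,9.6,0,0],[0,0,0,-0.6,14.4,0,0],[0,0,0,-0.8,19.2,0,0],[0,0,0,-1,24,0,0]])

```text
t: 18.1
position: [534.8, 56.7, 129.0]
ee_rot: [-3.095, -0.539, 0.001]
force: [0.7, 0.2, -0.2]
gripper_width: -0.1
grasp_force: 0.0
```

>>> step_arm(commands=[[0,0,0,-0.2,4.8,0,0],[0,0,0,-0.4,9.6,0,0],[0,0,0,-0.6,14.4,0,0],[0,0,0,-0.8,19,0,0],[0,0,0,-0.9,22.3,0,0]])

```text
t: 18.6
position: [601.8, -157.4, 128.8]
ee_rot: [3.095, 0.536, -0.0]
force: [0.9, 0.5, -0.7]
gripper_width: 0.0
grasp_force: 0.0
```

>>> step_arm(commands=[[0,0,0,0,0,0,0],[0,0,0,0,0,0,0],[0,0,0,0,0,0,0],[0,0,0,0,0,0,0],[0,0,0,0,0,0,0]])

```text
t: 19.1
position: [601.6, -153.1, 129.4]
ee_rot: [3.095, 0.541, 0.0]
force: [0.0, -0.1, 0.6]
gripper_width: -0.1
grasp_force: 0.0
```

>>> step_arm(commands=[[0,0,0,0,0,4,0],[0,0,0,0,0,8,0],[0,0,0,0,0,9.5,0],[0,0,0,0,0,9.5,0],[0,0,0,0,0,9.5,0]])

```text
t: 19.6
position: [602.1, -154.0, 34.9]
ee_rot: [3.094, 0.54, 0.001]
force: [-0.4, 0.3, 0.4]
gripper_width: -0.3
grasp_force: 0.0
```

>>> step_arm(commands=[[0,0,0,0,0,0.5,0],[0,0,0,0,0,1,0],[0,0,0,0,0,1.3,0],[0,0,0,0,0,1.3,0],[0,0,0,0,0,1.3,0]])

```text
t: 20.1
position: [601.7, -154.3, 21.3]
ee_rot: [3.095, 0.539, 0.0]
force: [0.2, -0.4, -0.3]
gripper_width: -0.1
grasp_force: 0.0
```

```bash
python3 - <<'E'
from h import *
st=r.get_state(); print(st["t"],st["position"],st["grasp_force"])
p=eyes.grab_frame("top"); o=cv2.imread("pics/top.png",0).astype(float); g=cv2.cvtColor(p["frame"],cv2.COLOR_RGB2GRAY).astype(float)
w=(slice(258,296),slice(108,146)); print("puck shift px",cv2.phaseCorrelate(o[w].copy(),g[w].copy()))
for m in eyes.masks_of(p,"puck"): print(round(m["conf"],2),np.round(m["box"]))
E
```

```text
20.1 [ 601.66565579 -154.33895015   21.29120899] 0.0
puck shift px ((-0.013478448943608612, 0.008193584811323262), 1.0031891339815249)
0.88 [162. 236. 201. 274.]
0.75 [ 92. 222. 121. 249.]
0.72 [112. 266. 140. 292.]
0.54 [156. 287. 182. 309.]
```

The puck hasn't moved. Approaching the key; I expect contact with the TCP at about 14.2.

>>> step_arm(commands=[[0,0,0,0,0,0.3,0],[0,0,0,0,0,0.55,0],[0,0,0,0,0,0.55,0]])

```text
t: 20.5
position: [601.3, -154.2, 15.1]
ee_rot: [-3.095, -0.539, 0.001]
force: [-0.6, 0.5, 0.5]
gripper_width: 0.1
grasp_force: 0.0
```

>>> step_arm(commands=[[0,0,0,0,0,0.1,0],[0,0,0,0,0,0.1,0],[0,0,0,0,0,0.1,0]])

```text
t: 20.8
position: [601.6, -154.3, 14.7]
ee_rot: [3.095, 0.539, -0.0]
force: [-0.3, 0.1, -0.5]
gripper_width: 0.3
grasp_force: 0.0
```

>>> step_arm(commands=[[0,0,0,0,0,0.1,0],[0,0,0,0,0,0.1,0],[0,0,0,0,0,0.1,0]])

```text
t: 21.1
position: [601.7, -154.3, 13.8]
ee_rot: [3.095, 0.539, 0.0]
force: [0.1, -0.5, 1.3]
gripper_width: -0.1
grasp_force: 0.6
```

>>> step_arm(commands=[[0,0,0,0,0,0.1,0],[0,0,0,0,0,0.2,0],[0,0,0,0,0,0.25,0],[0,0,0,0,0,0.25,0]])

```text
t: 21.5
position: [601.7, -154.3, 11.3]
ee_rot: [3.095, 0.539, 0.0]
force: [-0.7, -0.5, 1.7]
gripper_width: 0.0
grasp_force: 1.3
```

>>> step_arm(commands=[[0,0,0,0,0,0,0],[0,0,0,0,0,0,0]])

```text
t: 21.7
position: [601.7, -154.3, 11.3]
ee_rot: [3.095, 0.539, 0.0]
force: [0.1, -0.2, 2.4]
gripper_width: 0.5
grasp_force: 1.3
```

The key is down about 3 mm at 2.6 N. Lifting off to the touchpad.

>>> step_arm(commands=[[0,0,0,0,0,-2,0],[0,0,0,0,0,-6,0],[0,0,0,-1.5,-4,-6,0],[0,0,0,-3.2,-8,-6,0],[0,0,0,-5,-12.5,-6,0]])

```text
t: 22.2
position: [511.3, -53.0, 71.1]
ee_rot: [3.095, 0.537, 0.001]
force: [-0.1, 1.5, -0.9]
gripper_width: 0.3
grasp_force: 0.0
```

>>> step_arm(commands=[[0,0,0,-1.5,-4,0,0],[0,0,0,-2.4,-6.1,0,0],[0,0,0,-2.4,-6.1,0,0],[0,0,0,-2.4,-6.1,0,0],[0,0,0,-2.4,-6.1,0,0]])

```text
t: 22.7
position: [470.1, -5.0, 71.2]
ee_rot: [3.095, 0.538, 0.002]
force: [0.3, 0.8, 0.7]
gripper_width: -0.1
grasp_force: 0.0
```

>>> step_arm(commands=[[0,0,0,0,0,2.5,0],[0,0,0,0,0,4.5,0],[0,0,0,0,0,5,0],[0,0,0,0,0,5,0],[0,0,0,0,0,5,0]])

```text
t: 23.2
position: [469.9, -4.7, 21.7]
ee_rot: [3.095, 0.538, 0.001]
force: [-0.7, 0.6, -0.5]
gripper_width: -0.4
grasp_force: 0.0
```

Expected contact is with the TCP at about 13.2.

>>> step_arm(commands=[[0,0,0,0,0,0.3,0],[0,0,0,0,0,0.6,0],[0,0,0,0,0,0.7,0],[0,0,0,0,0,0.7,0],[0,0,0,0,0,0.7,0]])

```text
t: 23.7
position: [469.1, -4.2, 14.3]
ee_rot: [3.095, 0.539, 0.0]
force: [-0.4, -0.3, 0.8]
gripper_width: 0.1
grasp_force: 0.0
```

>>> step_arm(commands=[[0,0,0,0,0,0.1,0],[0,0,0,0,0,0.2,0],[0,0,0,0,0,0.2,0]])

```text
t: 24.0
position: [469.3, -4.3, 12.2]
ee_rot: [3.095, 0.539, 0.001]
force: [-0.0, -0.1, 1.8]
gripper_width: 0.1
grasp_force: 0.7
```

>>> step_arm(commands=[[0,0,0,0,0,0.1,0],[0,0,0,0,0,0.2,0],[0,0,0,0,0,0.2,0],[0,0,0,0,0,0.2,0],[0,0,0,0,0,0.2,0]])

```text
t: 24.5
position: [469.3, -4.3, 10.3]
ee_rot: [3.095, 0.539, 0.001]
force: [0.9, 0.7, 3.0]
gripper_width: 0.1
grasp_force: 1.2
```

The touchpad is down about 2.8 mm at 2.4 N. Lifting off, then handing in.

>>> step_arm(commands=[[0,0,0,0,0,-2,0],[0,0,0,0,0,-5,0],[0,0,0,0,0,-9,0],[0,0,0,0,0,-9,0],[0,0,0,0,0,-9,0]])

```text
t: 25.0
position: [469.2, -4.3, 100.6]
ee_rot: [3.094, 0.539, 0.002]
force: [-0.5, 1.0, -0.5]
gripper_width: -0.4
grasp_force: 0.0
```

```bash
python3 - <<'E'
from station import r
s=r.get_state(); print(s["t"],s["position"],s["grasp_force"]); print(r.hand_in())
E
```

```text
25.0 [469.23321378  -4.3139468  100.60357346] 0.0
the job is handed in; nothing more can be done
None
```

The stud, power key and touchpad were pressed in that order (about 3.5, 3 and 2.8 mm by force readings) and each released; the job was handed in at 25 s, no verdict returned, and the puck was unmoved when last checked, before the key press.

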